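Fetch the skimmer from the back of the cart's crowded hook

TASK

The round skimmer hangs at the very back of the full hook, behind the square turner and the fork. Move those two over to the spare hook, one at a time, gently: with the first one push the stiff rubber stop plate all the way back against the post, and hang the second in front of it. Then take the skimmer off and stand it in the empty tin, foot down; let go of each tool only once it is carried, with no drop at all, do not strain the hooks, and leave the other things on the cart where they are.

Things in the scene. Friction and masses are not known exactly. Their poses are not given: they have to be found in the camera images.
- full_hook (a point): Point on the full hook's post axis at the height of its bar's centre line. The hook points along this -x, z up. Steel bar 8 mm thick, level to x = -132 mm, then turned up (tip centre x = -140, z = +8 mm). Rigid. Three tools hang at x about -34, -68 and -102 mm, loop middles 20 mm below the bar's centre line; pinch a loop's sides across y, best 5 to 15 mm above its middle.
- spare_hook (a point): NOMINAL point where the spare hook's bar centre line meets its post axis; axes and bar shape as for the full hook. The bar's clamp has been set anywhere up to 14 mm higher or lower than this point, not shown by this reading: find it by touch (or sight). The bar gives springily: about 5 N per mm up and down, 3 N per mm lengthwise. It carries no tool at the start.
- full_stand: Fixed stand of the full hook; origin on the cart top under the post axis (post 14 mm thick; bar 210 mm up); wooden foot 130 x 110 x 16 mm. More than 15 N on it strains it. Apart from the hung loops nothing on either stand is higher than 30 mm above full_hook or spare_hook.
- spare_stand: Fixed stand of the spare hook, as the full stand (they may be swapped left and right); more than 15 N strains it. A black rubber stop plate, 10 mm thick, 22 mm wide, from 12 mm above to 52 mm below the bar, rides 10 to 30 mm off the post on the bar and slides stiffly, about 2.5 N. Home against the post its face is at x = -17 mm; a loop pushed on it is then at x = -20 mm and the push rises 3 N per mm.
- skimmer_loop (a point): Skimmer: round perforated disc 64 mm across, always the rearmost tool. Loop of 6 mm flat steel; axes as the hook it hangs on. Origin: loop middle. Loop outside 36 mm wide (y), straight sides, 30 mm up and down from the middle; opening 24 mm wide, 24 mm up and down, top roof-shaped. Foot 130 mm below the middle. About 130 g.
- skimmer: The skimmer, same origin as its loop.
- skimmer_foot (a point): Lowest point of the skimmer's disc.
- turner_loop (a point): Turner: square blade 60 mm wide, 58 mm high; front or middle tool. Loop of 6 mm flat steel; axes as the hook it hangs on. Origin: loop middle. Loop outside 36 mm wide (y), straight sides, 30 mm up and down from the middle; opening 24 mm wide, 24 mm up and down, top roof-shaped. Foot 130 mm below the middle. About 130 g.
- turner: The turner, same origin as its loop.
- fork_loop (a point): Fork: three flat tines, 56 mm over all; front or middle tool. Loop of 6 mm flat steel; axes as the hook it hangs on. Origin: loop middle. Loop outside 36 mm wide (y), straight sides, 30 mm up and down from the middle; opening 24 mm wide, 24 mm up and down, top roof-shaped. Foot 130 mm below the middle. About 130 g.
- fork: The fork, same origin as its loop.
- tin_floor (a point): Centre of the inner floor (5 mm above the cart) of the empty round tin: open top, rim 85 mm above the cart, inside 94 mm across at the floor and 100 mm at the rim, fixed. It stands far left or far right; a wide low steel wash bowl stands on the other side. The skimmer may lean on its wall.
- weight_large: Bystander: iron scale weight, 52 mm across, 50 mm high, between the two stands. Origin at the centre of its underside.
- weight_small: Bystander: iron scale weight, 38 mm across, 38 mm high, in front of the stands. Origin at the centre of its underside.
- plate: Bystander: round tin plate, 170 mm across, 18 mm high, behind the stands. Origin at the centre of its underside.
- jar: Bystander: amber glass jar, 70 mm across, 100 mm high, back left. Origin at the centre of its underside.
- mug: Bystander: white cup, 76 mm across, 85 mm high, back right. Origin at the centre of its underside.
- crate_block: Bystander: wooden block 90 x 120 x 50 mm high, left. Origin at the centre of its underside.
- tongs: Bystander: flat steel tongs 170 mm long, right. Origin at the centre of its underside.
Not all that is in view belongs to the job. Leave any green or red look-alike of the skimmer alone.

How it is judged:
On the way, in this order (a step that is already met when the one before it is completed fails the run):
1. the first front tool hangs released on the spare hook, the stop plate pushed home behind it (((x of turner_loop in the frame of spare_hook between -0.134 and -0.01 m and y of turner_loop in the frame of spare_hook between -0.014 and 0.014 m and z of turner_loop in the frame of spare_hook between -0.044 and 0.004 m and contact force between turner and spare_stand above 0.3 N and contact force between turner and the fingers below 0.05 N and angle between turner_loop's own z axis and vertical below 0.3 rad and linear speed of turner below 0.05 m/s and x of turner_loop in the frame of spare_hook above -0.0245 m) or (x of fork_loop in the frame of spare_hook between -0.134 and -0.01 m and y of fork_loop in the frame of spare_hook between -0.014 and 0.014 m and z of fork_loop in the frame of spare_hook between -0.044 and 0.004 m and contact force between fork and spare_stand above 0.3 N and contact force between fork and the fingers below 0.05 N and angle between fork_loop's own z axis and vertical below 0.3 rad and linear speed of fork below 0.05 m/s and x of fork_loop in the frame of spare_hook above -0.0245 m))), for 0.2 s.
2. both front tools hang released on the spare hook, one of them still home (x of turner_loop in the frame of spare_hook between -0.134 and -0.01 m and y of turner_loop in the frame of spare_hook between -0.014 and 0.014 m and z of turner_loop in the frame of spare_hook between -0.044 and 0.004 m and contact force between each of turner, fork and spare_stand above 0.3 N and contact force between each of turner, fork and the fingers below 0.05 N and angle between each of turner_loop, fork_loop's own z axis and vertical below 0.3 rad and linear speed of each of turner, fork below 0.05 m/s and x of fork_loop in the frame of spare_hook between -0.134 and -0.01 m and y of fork_loop in the frame of spare_hook between -0.014 and 0.014 m and z of fork_loop in the frame of spare_hook between -0.044 and 0.004 m and x of any of turner_loop, fork_loop in the frame of spare_hook above -0.0245 m), for 0.2 s.
At the end, for the whole second after the job is handed in: Turner and fork hang released and at rest on the spare hook's level bar, one of them home against the stop plate (loop middle within 24.5 mm of the post axis). The skimmer stands released and at rest in the tin, foot lowest, within 50 mm of its centre, leaning under 45 degrees (all of step 2 and horizontal distance between skimmer_foot and tin_floor below 0.05 m and height (world z) of skimmer_foot below 0.03 m and angle between skimmer_loop's own z axis and vertical below 0.8 rad and linear speed of skimmer below 0.05 m/s and contact force between skimmer and the fingers below 0.05 N); the robot touches nothing.
It fails at once if a hook stand is loaded with more than 15 N (contact force between any of spare_stand, full_stand and anything else above 15 N).
It fails at once if the turner is let go before the hook carries it: falls or swings free faster than 0.14 m/s (a drop of 1 mm) (linear speed of turner above 0.14 m/s and contact force between turner and the fingers below 0.02 N).
It fails at once if the fork is let go before the hook carries it: falls or swings free faster than 0.14 m/s (a drop of 1 mm) (linear speed of fork above 0.14 m/s and contact force between fork and the fingers below 0.02 N).
It fails at once if the skimmer is dropped: moves freely faster than 0.2 m/s with its foot still more than 20 mm above the tin's floor (linear speed of skimmer above 0.2 m/s and contact force between skimmer and the fingers below 0.02 N and height (world z) of skimmer_foot above 0.025 m).
It fails at once if another thing on the cart is moved more than 30 mm (distance of any of weight_large, weight_small, plate, jar, mug, crate_block, tongs from where it was at the start of the episode above 0.03 m).
It also fails if it takes over 72 s, if anything falls off the work surface, if the arm or the gripper's body presses on something with over 40 N, if the wrist force passes 120 N, or if a joint passes its speed limit or range.

ROBOT

A 6-joint arm with a two-finger parallel gripper is mounted at the origin on the work surface. World frame = base frame: x ahead of the robot, y to its left, z up, the work surface at z = 0. Lengths are in m, angles in rad, forces in N, time in s.
With the tool pointing down it reaches from about 0.3 to 0.875 m from the base axis. Payload 6.4 kg.
Tool frame: the origin (TCP) lies at the very end of the fingers, on their centre line; the grasp point (between the pads) lies 19 mm behind it (hold_point_z is the distance from the TCP to the grasp point, in m); x points along the fingers, y is the direction in which the jaws open and shut, and the axes are right-handed (so a half turn about x gives the same grasp; the last joint's range is limited). The gripper opens to 88 mm and grips with 3 to 60 N. Pads are 18 mm wide; open, the fingers measure 123 mm over their backs; the gripper's body (75 mm by 187 mm) begins 45 mm behind the grasp point.
Start: joints at [-1.446, 0.181, 1.607, -0, 1.354, -0.206], TCP at [0.187, -0.544, 0.239] pointing down, gripper open.
Joint ranges: [-2.99, 2.99], [-0.89, 2.07], [0.3, 2.58], [-1.14, 4.28], [0, 2.63], [-3.12, 3.12]. Speed limits (rad/s): [2.57, 2.57, 3.01, 3.14, 3.14, 3.14].

INTERFACE

Orientations are given as a unit quaternion [x, y, z, w].
In Python, from bench import * gives the robot as it stands.
- The arm moves only by the tool move_arm, never from a script. Its argument "commands" is a list of rows, each a list of 3 entries, a list of its own where there are three numbers: the shift along the tool's x, y, z in m, then the turn, a rotation vector about the tool's x, y, z in rad, then the finger opening in m, from 0 to 0.0881. In form: [[[dx, dy, dz], [rx, ry, rz], jaw], ...]. A call has 1 to 10 rows; each row shifts and turns the commanded pose from where the row before left it, along the tool's axes as they then stand; what a row does not reach is not made up. A row lasts 1/10 s, in which the tool goes at most 50 mm and 8.59 degrees, less where a joint would pass 70% of its speed; a pose out of reach is approached as far as the arm can. A call is refused whole if a number of a shift passes 0.05 or a number of a turn 0.15, either way. A call with a gripper value outside its range is refused whole. The fingers move at their own pace and stop on an object; "force" is the grip in N (left out, the last holds). Time passes only in rows, so rows that do not move let the fingers close. It gives the time, the measured TCP pose, the force and the opening at its end, in the units of the state.
- get_obs(): the state, without advancing time (a new reading comes with each control period).
- get_image(name): name is "side" or "top"; returns the picture (480x640x3 uint8, blue, green, red); there is no depth.
- calibration(name): a dict with "K" (3x3 intrinsics, pixels), "xyz" and "rotation" of the camera in the world. Camera axes: x right, y down, z forward; pixel columns grow to the right and rows downward; lengths in m; the calibration is good to about 2 mm. A picture is of the moment at which its call begins. calibration takes no time and is no camera call.
- sign_off(): hands the job in, once; it reports no verdict.
The state is a dict: "t": time; "joint_positions": joint angles; "joint_velocities": joint speeds; "joint_efforts": joint torques, N m; "tool_pos": TCP position; "orientation": TCP orientation; "contact_force": force on the tool from outside, world axes, zero at the start; "moment": the same for the moment, N m; "opening": finger opening in m.
Only numpy, scipy, OpenCV 4.12 (cv2) and the standard library are available. Lean on these libraries where they do the work, as an engineer would, in place of code of your own. Each camera call takes 0.05 s, during which the arm holds its last target. There are 200 camera calls.

## Working session

There is one attempt and no reset: what is moved stays moved. The work goes in short steps, Python scripts to look and compute and a tool call to move; the robot and the scene stay as the last step left them, time stands still between calls to the robot, and variables do not carry over. Pictures are saved under pics/ and viewed, about 8 in all and at most 12, crops included, and the job is handed in when it is done.

Besides the shell and the picture viewer there is one more tool, called after "Call:" by a JSON object that holds its "fn" and its "kwargs". move_arm: Moves the arm, as the interface text tells. Its arguments: {"type":"object","properties":{"commands":{"type":"array"},"force":{"type":"number"}},"required":["commands"]}

```bash
mkdir -p pics; ls; python3 - <<'E'
from bench import *
import cv2,numpy as np
for n in ("side","top"):
    cv2.imwrite(f"pics/{n}0.png",get_image(n)); c=calibration(n); print(n,c)
print(get_obs())
E
```

```text
pics
side {'K': array([[549.5990295 ,   0.        , 310.70302062],
       [  0.        , 549.5990295 , 240.65157796],
       [  0.        ,   0.        ,   1.        ]]), 'xyz': array([0.47148173, 0.94930752, 1.00664032]), 'rotation': array([-0.07042713,  0.91330221, -0.40069686,  0.01900319])}
top {'K': array([[548.2637873 ,   0.        , 308.096156  ],
       [  0.        , 548.2637873 , 231.53872607],
       [  0.        ,   0.        ,   1.        ]]), 'xyz': array([ 0.3930761 , -0.01986856,  1.52103352]), 'rotation': array([ 0.70773227, -0.70310532,  0.04393944, -0.05317212])}
{'t': 0.1, 'joint_positions': array([-1.44629046e+00,  1.81463986e-01,  1.60784654e+00, -1.06619409e-05,
        1.35380764e+00, -2.06309544e-01]), 'joint_velocities': array([-0.00014152, -0.0009943 , -0.00217844, -0.00148749, -0.00077547,
       -0.00101077]), 'joint_efforts': array([ 5.27264438e-04, -4.34816766e+01, -3.42695045e+01,  7.04183662e-02,
        3.40068480e-02, -3.95888958e-05]), 'tool_pos': array([ 0.18671848, -0.54335605,  0.23793149]), 'orientation': array([ 0.69747374,  0.11696812, -0.69743698,  0.11589002]), 'contact_force': array([-0.30015714, -0.51808286, -1.02381983]), 'moment': array([ 0.00196871, -0.03382238, -0.05797601]), 'opening': 0.08828779323553601}
```

View pics/side0.png

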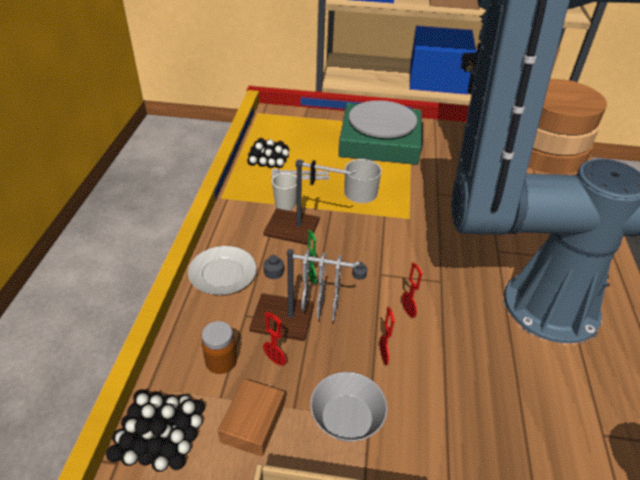

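View pics/top0.png

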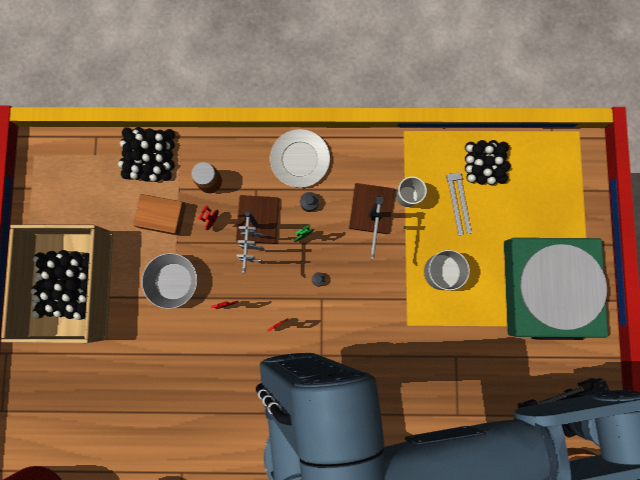

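The top view shows the full hook at about (247,225), with three tools running along the bar down to (243,272). The spare hook is at about (377,205) to (373,255). On the right at (447,270) is a cylinder, which fits the tin. The wide cone at (169,281) is the bowl. The red and green look-alikes lie away from the hook. Next, enlarged crops.

```bash
python3 - <<'E'
import cv2,numpy as np
s=cv2.imread("pics/side0.png");t=cv2.imread("pics/top0.png")
R=lambda im,x,y,w,h,k:cv2.resize(im[y:y+h,x:x+w],(w*k,h*k),interpolation=cv2.INTER_CUBIC)
a=np.zeros((600,800,3),np.uint8)
a[:300,:400]=R(s,270,235,100,75,4)   # full side
a[300:,:400]=R(s,285,145,100,75,4)  # spare side
a[:300,400:]=R(t,210,190,100,75,4)
a[300:,400:]=R(t,340,190,100,75,4)
cv2.imwrite("pics/crop1.png",a)
E
```

```text
(no output)
```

View pics/crop1.png

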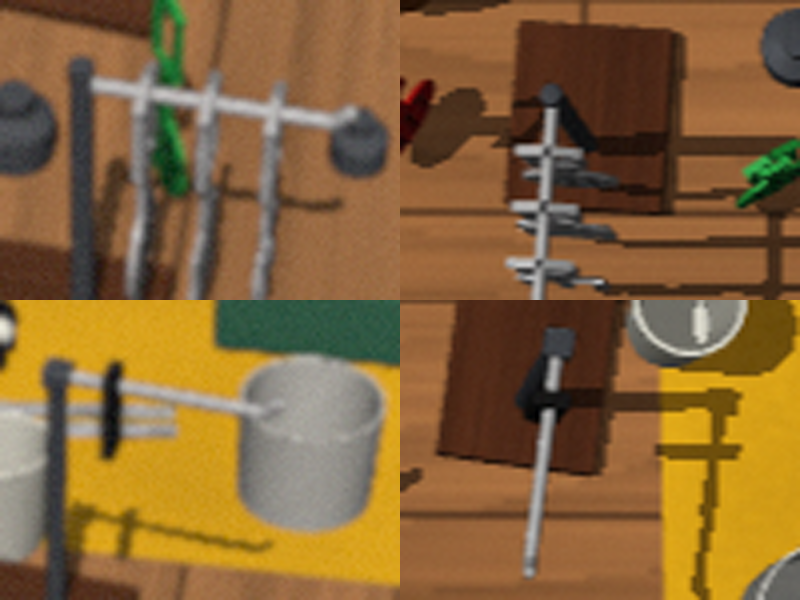

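The front tool (crop 541,264) shows a wide head in the side view. All three loops sit on the grey bar, and the rubber plate sits on the spare bar at crop (547,400). Next I triangulate the bar points, loops and tin.

```bash
cat > h.py <<'E'
from bench import *
import cv2,numpy as np
from scipy.spatial.transform import Rotation as Ro
C={n:calibration(n) for n in("side","top")}
def ray(n,p):
    c=C[n];d=Ro.from_quat(c['rotation']).apply(np.linalg.solve(c['K'],[p[0],p[1],1.]));return c['xyz'],d/np.linalg.norm(d)
def plane(n,p,z):
    o,d=ray(n,p);return o+d*(z-o[2])/d[2]
def tri(ps,pt):
    A=np.zeros((3,3));b=np.zeros(3);L=[]
    for n,p in(("side",ps),("top",pt)):
        o,d=ray(n,p);M=np.eye(3)-np.outer(d,d);A+=M;b+=M@o;L.append((M,o))
    x=np.linalg.solve(A,b);return x,[round(1e3*np.linalg.norm(M@(x-o)),1) for M,o in L]
def proj(n,X):
    c=C[n];q=c['K']@Ro.from_quat(c['rotation']).inv().apply(np.array(X)-c['xyz']);return q[:2]/q[2]
def st():
    o=get_obs();R=Ro.from_quat(o['orientation']).as_matrix()
    print('t',round(o['t'],2),'tcp',o['tool_pos'].round(4),'F',o['contact_force'].round(2),'open',round(o['opening'],4));return o,R
E
python3 - <<'E'
from h import *
np.set_printoptions(suppress=True,precision=4)
fs=lambda u,v:(270+u/4-.4,235+v/4-.4); ss=lambda u,v:(285+u/4-.4,145+(v-300)/4-.4)
ft=lambda u,v:(210+(u-400)/4-.4,190+v/4-.4); s2=lambda u,v:(340+(u-400)/4-.4,190+(v-300)/4-.4)
for k,a,b in (("F post top",fs(80,65),ft(551,92)),("F loop rear",fs(149,70),ft(548,152)),("mid",fs(213,77),ft(544,207)),("front",fs(275,87),ft(541,265)),
  ("S post top",ss(58,366),s2(558,340)),("S tip",ss(277,408),s2(528,572)),("S plate top",ss(113,367),s2(547,402)),("tin rim",(362,171),(448,271))):
    print(k,*tri(a,b))
for p in ((550,95),(549,130),(543,235),(541,250)): print('F bar z.21',plane("top",ft(*p),.21))
for p in ((555,360),(548,400),(532,540),(528,572)): print('S bar z.21',plane("top",s2(*p),.21))
o,R=st();print(R)
# noise of top-mask of bar: bright grey pixels rows
t=cv2.imread("pics/top0.png").astype(int);hsv=cv2.cvtColor(t.astype(np.uint8),cv2.COLOR_BGR2HSV)
for nm,x0,x1,ys in(("F",236,256,range(212,276)),("S",366,386,range(205,262))):
    for y in ys:
        m=[(x) for x in range(x0,x1) if hsv[y,x,1]<60 and hsv[y,x,2]>110]
        if y%4==0: print(nm,y,m[:1],m[-1:],end=' ')
    print()
E
```

```text
F post top [0.6165 0.1442 0.2229] [np.float64(1.2), np.float64(1.2)]
F loop rear [0.5801 0.1449 0.2256] [np.float64(0.8), np.float64(0.8)]
mid [0.5468 0.1463 0.2273] [np.float64(0.7), np.float64(0.7)]
front [0.5136 0.1474 0.2263] [np.float64(0.5), np.float64(0.5)]
S post top [ 0.6483 -0.1719  0.2273] [np.float64(1.9), np.float64(1.9)]
S tip [ 0.5097 -0.1529  0.2259] [np.float64(1.1), np.float64(1.1)]
S plate top [ 0.6111 -0.1641  0.2358] [np.float64(0.0), np.float64(0.0)]
tin rim [ 0.4913 -0.3679  0.0784] [np.float64(1.1), np.float64(1.1)]
F bar z.21 [0.6181 0.1465 0.21  ]
F bar z.21 [0.5966 0.1466 0.21  ]
F bar z.21 [0.5327 0.1487 0.21  ]
F bar z.21 [0.5236 0.1497 0.21  ]
S bar z.21 [ 0.6413 -0.172   0.21  ]
S bar z.21 [ 0.6167 -0.1676  0.21  ]
S bar z.21 [ 0.5315 -0.1572  0.21  ]
S bar z.21 [ 0.5122 -0.1546  0.21  ]
t 0.1 tcp [ 0.1867 -0.5434  0.2379] F [-0.3  -0.52 -1.02] open 0.0883
[[-0.0002  0.3248 -0.9458]
 [ 0.0015 -0.9458 -0.3248]
 [-1.     -0.0015 -0.0003]]
F 212 [] [] F 216 [] [] F 220 [246] [248] F 224 [246] [247] F 228 [239] [254] F 232 [242] [247] F 236 [245] [247] F 240 [238] [244] F 244 [244] [246] F 248 [244] [246] F 252 [244] [246] F 256 [237] [253] F 260 [243] [255] F 264 [243] [244] F 268 [243] [243] F 272 [242] [243] 
S 208 [377] [379] S 212 [378] [378] S 216 [] [] S 220 [376] [377] S 224 [375] [377] S 228 [374] [376] S 232 [374] [376] S 236 [373] [375] S 240 [373] [375] S 244 [372] [374] S 248 [372] [374] S 252 [371] [373] S 256 [371] [372] S 260 [] []
```

Call:
{"fn": "move_arm", "kwargs": {"commands": [[[-0.03,0,0],[0.125,0,0],0.088],[[-0.03,0,0],[0.125,0,0],0.088],[[0,0,0],[0.125,0,0],0.088],[[0,-0.04,-0.0185],[0,0,0],0.088],[[0,-0.04,-0.0185],[0,0,0],0.088],[[0,-0.04,-0.0185],[0,0,0],0.088],[[0,-0.04,-0.0185],[0,0,0],0.088],[[0,-0.04,-0.0185],[0,0,0],0.088],[[0,-0.04,-0.0185],[0,0,0],0.088],[[0,-0.04,-0.0185],[0,0,0],0.088]], "force": 25}}

```text
t: 1.1
tool_pos: [0.3288, -0.268, 0.2985]
orientation: [0.707, -0.016, -0.707, -0.016]
contact_force: [0.2, -0.3, -0.7]
opening: 0.0881
```

Call:
{"fn": "move_arm", "kwargs": {"commands": [[[0,-0.04,-0.0185],[0,0,0],0.088],[[0,-0.04,-0.0185],[0,0,0],0.088],[[0,-0.04,-0.0185],[0,0,0],0.088],[[0,-0.04,-0.0185],[0,0,0],0.088],[[0,-0.04,-0.0185],[0,0,0],0.088],[[0,-0.04,-0.0185],[0,0,0],0.088],[[0,-0.04,-0.0185],[0,0,0],0.088],[[0,-0.04,-0.0185],[0,0,0],0.088],[[0,-0.04,-0.0185],[0,0,0],0.088],[[0,0,0],[0,0,0],0.088]]}}

```text
t: 2.1
tool_pos: [0.5116, 0.0866, 0.298]
orientation: [-0.707, 0.013, 0.707, 0.014]
contact_force: [0.2, -1.5, 0.3]
opening: 0.0879
```

```bash
cat >> h.py <<'E'
def to(X,yawslope):
    "shift to world X in tool axes; turn about tool x to bring tool z to (-1,slope)"
    o,R=st();print('shift',(R.T@(np.array(X)-o['tool_pos'])).round(4));z=R[:,2]
    a=np.arctan2(z[1],z[0])%(2*np.pi);print('rx',round(a-(np.pi-np.arctan(yawslope)),4),'down',R[:,0].round(4))
E
python3 -c "
from h import *
to([.514,.1485,.183],.045)"
```

```text
t 2.1 tcp [0.5116 0.0866 0.298 ] F [ 0.24 -1.47  0.28] open 0.0879
shift [ 1.151e-01 -6.170e-02 -1.000e-04]
rx 0.0059 down [-7.0e-04  1.5e-03 -1.0e+00]
```

Call:
{"fn": "move_arm", "kwargs": {"commands": [[[0,-0.031,0],[0,0,0],0.088],[[0,-0.031,0],[0,0,0],0.088],[[0.03,0,0],[0,0,0],0.088],[[0.03,0,0],[0,0,0],0.088],[[0,0,0],[0,0,0],0.088],[[0,0,0],[0,0,0],0.088]]}}

```text
t: 2.7
tool_pos: [0.5132, 0.1438, 0.2387]
orientation: [-0.706, 0.016, 0.707, 0.016]
contact_force: [0.1, -0.1, 1.1]
opening: 0.0876
```

```bash
python3 - <<'E'
from h import *
s=get_image("side");t=get_image("top")
R=lambda im,x,y,w,h,k:cv2.resize(im[y:y+h,x:x+w],(w*k,h*k),interpolation=cv2.INTER_CUBIC)
cv2.imwrite("pics/c2.png",np.hstack([R(s,265,200,100,120,4),R(t,200,190,100,120,4)]))
to([.514,.1485,.183],.045)
print(proj("side",get_obs()['tool_pos']))
E
```

```text
t 2.8 tcp [0.5145 0.144  0.2405] F [-0.18 -0.18  0.11] open 0.0881
shift [ 0.0575 -0.0045  0.0008]
rx 0.0001 down [ 0.0024  0.     -1.    ]
[338.76110454 250.14381879]
```

View pics/c2.png

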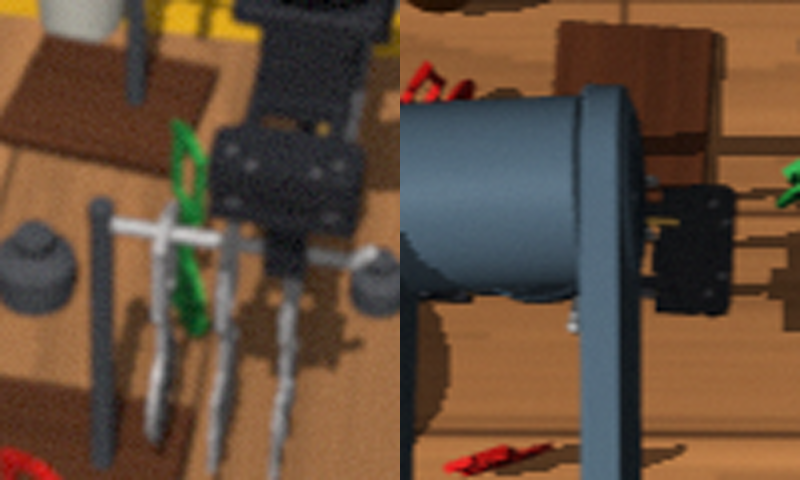

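In the side crop the near finger at (285,260) is in line with the front loop at (290,290), and the middle loop at (228,230) is clear of it. I descend and pinch.

Call:
{"fn": "move_arm", "kwargs": {"commands": [[[0.02,-0.0045,0],[0,0,0],0.088],[[0.02,0,0],[0,0,0],0.088],[[0.0175,0,0],[0,0,0],0.088],[[0,0,0],[0,0,0],0.065],[[0,0,0],[0,0,0],0.055],[[0,0,0],[0,0,0],0.048]]}}

```text
t: 3.4
tool_pos: [0.5149, 0.1488, 0.1832]
orientation: [0.708, -0.016, -0.706, -0.016]
contact_force: [0.6, -0.1, 0.1]
opening: 0.0661
```

Call:
{"fn": "move_arm", "kwargs": {"commands": [[[0,0,0],[0,0,0],0.044],[[0,0,0],[0,0,0],0.041],[[0,0,0],[0,0,0],0.039],[[0,0,0],[0,0,0],0.037]], "force": 5}}

```text
t: 3.8
tool_pos: [0.5138, 0.149, 0.1814]
orientation: [0.707, -0.016, -0.707, -0.016]
contact_force: [-0.6, 1.8, -0.4]
opening: 0.0373
```

Call:
{"fn": "move_arm", "kwargs": {"commands": [[[0,0,0],[0,0,0],0.035],[[0,0,0],[0,0,0],0.033],[[0,0,0],[0,0,0],0.03],[[0,0,0],[0,0,0],0.028]]}}

```text
t: 4.2
tool_pos: [0.5138, 0.149, 0.1814]
orientation: [0.707, -0.016, -0.707, -0.016]
contact_force: [0.6, 1.4, 2.0]
opening: 0.0359
```

```bash
python3 -c "
from h import *
to([.514,.1485,.183],.045)"
```

```text
t 4.2 tcp [0.5138 0.149  0.1814] F [0.57 1.37 1.99] open 0.0359
shift [-0.0016  0.0005 -0.0002]
rx 0.0009 down [ 2.e-04  2.e-04 -1.e+00]
```

Call:
{"fn": "move_arm", "kwargs": {"commands": [[[0,0,0],[0,0,0],0.02],[[0,0,0],[0,0,0],0.02],[[-0.006,0,0],[0,0,0],0.02],[[-0.009,0,0],[0,0,0],0.02],[[-0.009,0,0],[0,0,0],0.02],[[0,0,0],[0,0,0],0.02],[[0,0,0],[0,0,0],0.02]], "force": 30}}

```text
t: 4.9
tool_pos: [0.5139, 0.1488, 0.2057]
orientation: [0.707, -0.016, -0.707, -0.016]
contact_force: [-0.3, 0.2, -1.8]
opening: 0.0354
```

Call:
{"fn": "move_arm", "kwargs": {"commands": [[[0,0,0.005],[0,0,0],0.02],[[0,0,0.01],[0,0,0],0.02],[[0,0,0.015],[0,0,0],0.02],[[0,0,0.015],[0,0,0],0.02],[[0,0,0.015],[0,0,0],0.02],[[0,0,0.015],[0,0,0],0.02],[[0,0,0.01],[0,0,0],0.02],[[0,0,0.005],[0,0,0],0.02],[[0,0,0],[0,0,0],0.02]]}}

```text
t: 5.8
tool_pos: [0.4233, 0.153, 0.2052]
orientation: [0.707, -0.016, -0.707, -0.016]
contact_force: [-0.6, -0.1, -1.7]
opening: 0.0354
```

```bash
python3 - <<'E'
from h import *
# spare frame guess
P=np.array([.6484,-.1718]);u=np.array([-1,.135]);u/=np.linalg.norm(u)
print('pre', P+u*.19)
to([*(P+u*.19),.212],.135)
E
```

```text
pre [ 0.46010806 -0.14638059]
t 5.8 tcp [0.4233 0.153  0.2052] F [-0.62 -0.13 -1.72] open 0.0354
shift [-0.0068  0.2974 -0.0499]
rx 0.0902 down [ 2.e-04  0.e+00 -1.e+00]
```

Call:
{"fn": "move_arm", "kwargs": {"commands": [[[0,0.015,0],[0,0,0],0.02],[[0,0.03,0],[0,0,0],0.02],[[0,0.035,0],[0,0,0],0.02],[[0,0.035,0],[0,0,0],0.02],[[-0.002,0.035,0],[0,0,0],0.02],[[-0.002,0.035,0],[0,0,0],0.02],[[-0.002,0.035,0],[0,0,0],0.02],[[0,0.035,0],[0,0,0],0.02],[[0,0.027,0],[0,0,0],0.02],[[0,0.015,0],[0,0,0],0.02]]}}

```text
t: 6.8
tool_pos: [0.4109, -0.1465, 0.2114]
orientation: [0.707, -0.017, -0.707, -0.016]
contact_force: [0.6, 0.5, -1.4]
opening: 0.0353
```

Call:
{"fn": "move_arm", "kwargs": {"commands": [[[0,0,0],[0.03,0,0],0.02],[[0,0,0],[0.03,0,0],0.02],[[0,0,0],[0.03,0,0],0.02],[[0,0,-0.01],[0,0,0],0.02],[[0,0,-0.015],[0,0,0],0.02],[[0,0,-0.015],[0,0,0],0.02],[[0,0,0],[0,0,0],0.02],[[0,0,0],[0,0,0],0.02]]}}

```text
t: 7.6
tool_pos: [0.4505, -0.1492, 0.2109]
orientation: [-0.705, 0.047, 0.706, 0.047]
contact_force: [0.8, -0.0, -1.8]
opening: 0.0356
```

```bash
python3 - <<'E'
from h import *
s=get_image("side");t=get_image("top")
R=lambda im,x,y,w,h,k:cv2.resize(im[y:y+h,x:x+w],(w*k,h*k),interpolation=cv2.INTER_CUBIC)
cv2.imwrite("pics/c3.png",np.hstack([R(s,285,120,110,130,4),R(t,330,190,80,130,4)]))
P=np.array([.6484,-.1718]);u=np.array([-1,.135]);u/=np.linalg.norm(u)
to([*(P+u*.19),.211],.135)
o=get_obs()['tool_pos'];print(proj("side",o),proj("side",o+[0,0,.009]))
for h in(.204,.210,.216,.222):
    print(h,[((proj("side",[*(P+u*d),h])-[285,120])*4+1.5).round(0) for d in (.02,.06,.1,.13)])
for d,h in ((.034,.21),(.068,.21)): print('F',proj("side",[.6155-d,.1445+d*.045,h]))
E
```

```text
t 7.7 tcp [ 0.45  -0.149  0.211] F [-0.67  0.02 -1.13] open 0.0353
shift [-0.     -0.004  -0.0097]
rx 0.0004 down [-7.e-04  3.e-04 -1.e+00]
[377.20557334 179.96416351] [377.59084708 176.95927832]
0.204 [array([ 85., 202.]), array([147., 213.]), array([209., 225.]), array([257., 234.])]
0.21 [array([ 85., 194.]), array([147., 205.]), array([210., 217.]), array([257., 226.])]
0.216 [array([ 85., 186.]), array([148., 197.]), array([210., 209.]), array([258., 218.])]
0.222 [array([ 86., 178.]), array([148., 189.]), array([211., 201.]), array([259., 210.])]
F [305.58055034 257.7597086 ]
F [321.78854157 260.19283092]
```

View pics/c3.png

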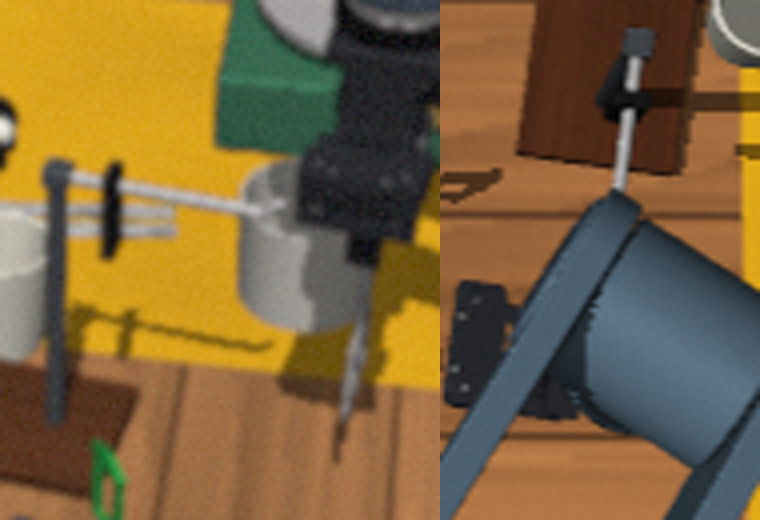

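The spare bar passes crop points (85,181), (148,193) and (210,206). That puts it about 8 mm above nominal, at z of about 0.218. The rubber plate is about 37 mm off the post. I raise 2.5 mm, centre and thread the loop on.

Call:
{"fn": "move_arm", "kwargs": {"commands": [[[-0.0025,-0.004,0],[0,0,0],0.02],[[0,0,-0.01],[0,0,0],0.02],[[0,0,-0.015],[0,0,0],0.02],[[0,0,-0.015],[0,0,0],0.02],[[0,0,-0.015],[0,0,0],0.02],[[0,0,-0.015],[0,0,0],0.02],[[0,0,-0.01],[0,0,0],0.02],[[0,0,0],[0,0,0],0.02]]}}

```text
t: 8.5
tool_pos: [0.5312, -0.1561, 0.2137]
orientation: [0.706, -0.047, -0.705, -0.047]
contact_force: [1.3, -0.3, -0.5]
opening: 0.0356
```

Call:
{"fn": "move_arm", "kwargs": {"commands": [[[0,0,-0.01],[0,0,0],0.02],[[0,0,-0.01],[0,0,0],0.02],[[0,0,-0.01],[0,0,0],0.02],[[0,0,-0.01],[0,0,0],0.02],[[0.004,0,-0.01],[0,0,0],0.02],[[0.003,0,0],[0,0,0],0.02],[[0,0,0],[0,0,0],0.02]]}}

```text
t: 9.2
tool_pos: [0.5792, -0.1623, 0.2055]
orientation: [-0.705, 0.047, 0.706, 0.048]
contact_force: [-0.5, -0.9, -1.8]
opening: 0.0354
```

```bash
python3 - <<'E'
from h import *
P=np.array([.6484,-.1718]);u=np.array([-1,.135]);u/=np.linalg.norm(u)
to([*(P+u*.06),.207],.135)
E
```

```text
t 9.2 tcp [ 0.5792 -0.1623  0.2055] F [-0.46 -0.92 -1.75] open 0.0354
shift [-0.0015  0.0001 -0.0098]
rx 0.0002 down [-2.e-03  9.e-04 -1.e+00]
```

Call:
{"fn": "move_arm", "kwargs": {"commands": [[[0,0,-0.005],[0,0,0],0.02],[[0,0,-0.005],[0,0,0],0.02],[[0,0,-0.003],[0,0,0],0.02],[[0,0,-0.003],[0,0,0],0.02],[[0,0,-0.003],[0,0,0],0.02],[[0,0,-0.003],[0,0,0],0.02]]}}

```text
t: 9.8
tool_pos: [0.6017, -0.1656, 0.2068]
orientation: [0.706, -0.047, -0.706, -0.047]
contact_force: [0.6, -0.1, -1.2]
opening: 0.0358
```

Call:
{"fn": "move_arm", "kwargs": {"commands": [[[0,0,-0.003],[0,0,0],0.02],[[0,0,-0.003],[0,0,0],0.02],[[0,0,-0.003],[0,0,0],0.02],[[0,0,-0.003],[0,0,0],0.02]]}}

```text
t: 10.2
tool_pos: [0.6132, -0.1671, 0.2065]
orientation: [-0.705, 0.047, 0.706, 0.048]
contact_force: [-2.4, 0.0, -0.5]
opening: 0.0351
```

Call:
{"fn": "move_arm", "kwargs": {"commands": [[[0,0,-0.002],[0,0,0],0.02],[[0,0,-0.002],[0,0,0],0.02],[[0,0,0],[0,0,0],0.02]]}}

```text
t: 10.5
tool_pos: [0.6175, -0.1677, 0.2066]
orientation: [-0.705, 0.047, 0.706, 0.047]
contact_force: [-1.8, 1.2, -2.2]
opening: 0.0353
```

```bash
python3 - <<'E'
from h import *
P=np.array([.6484,-.1718]);u=np.array([-1,.135]);u/=np.linalg.norm(u)
to([*(P+u*.02),.207],.135)
E
```

```text
t 10.5 tcp [ 0.6175 -0.1677  0.2066] F [-1.76  1.16 -2.17] open 0.0353
shift [-0.0004 -0.0001 -0.0112]
rx -0.0 down [-0.  0. -1.]
```

Call:
{"fn": "move_arm", "kwargs": {"commands": [[[0,0,-0.002],[0,0,0],0.02],[[0,0,-0.002],[0,0,0],0.02],[[0,0,-0.001],[0,0,0],0.02],[[0,0,0],[0,0,0],0.02]]}}

```text
t: 10.9
tool_pos: [0.6224, -0.1684, 0.2067]
orientation: [0.706, -0.047, -0.705, -0.047]
contact_force: [-2.7, 0.5, -1.2]
opening: 0.0352
```

Call:
{"fn": "move_arm", "kwargs": {"commands": [[[0,0,-0.001],[0,0,0],0.02],[[0,0,-0.001],[0,0,0],0.02],[[0,0,0],[0,0,0],0.02]]}}

```text
t: 11.2
tool_pos: [0.6244, -0.1687, 0.2067]
orientation: [0.706, -0.047, -0.705, -0.047]
contact_force: [-2.8, 0.5, -2.0]
opening: 0.0353
```

Call:
{"fn": "move_arm", "kwargs": {"commands": [[[0,0,-0.001],[0,0,0],0.02],[[0,0,0],[0,0,0],0.02]]}}

```text
t: 11.4
tool_pos: [0.6253, -0.1688, 0.2067]
orientation: [0.706, -0.047, -0.705, -0.047]
contact_force: [-2.5, -0.5, -0.4]
opening: 0.0356
```

Call:
{"fn": "move_arm", "kwargs": {"commands": [[[0,0,-0.001],[0,0,0],0.02],[[0,0,0],[0,0,0],0.02]]}}

```text
t: 11.6
tool_pos: [0.6263, -0.1689, 0.2067]
orientation: [0.706, -0.047, -0.705, -0.047]
contact_force: [-2.3, -0.7, -1.4]
opening: 0.0356
```

Call:
{"fn": "move_arm", "kwargs": {"commands": [[[0,0,-0.001],[0,0,0],0.02],[[0,0,0],[0,0,0],0.02]]}}

```text
t: 11.8
tool_pos: [0.6274, -0.169, 0.2067]
orientation: [0.706, -0.047, -0.705, -0.047]
contact_force: [-2.4, -0.3, -1.2]
opening: 0.0356
```

Call:
{"fn": "move_arm", "kwargs": {"commands": [[[0,0,-0.001],[0,0,0],0.02],[[0,0,0],[0,0,0],0.02]]}}

```text
t: 12.0
tool_pos: [0.6284, -0.1692, 0.2067]
orientation: [0.706, -0.047, -0.705, -0.047]
contact_force: [-2.2, -0.2, -0.7]
opening: 0.0357
```

Call:
{"fn": "move_arm", "kwargs": {"commands": [[[0,0,-0.001],[0,0,0],0.02],[[0,0,0],[0,0,0],0.02]]}}

```text
t: 12.2
tool_pos: [0.6293, -0.1693, 0.2068]
orientation: [0.706, -0.047, -0.705, -0.047]
contact_force: [-2.4, -0.5, -1.1]
opening: 0.036
```

Call:
{"fn": "move_arm", "kwargs": {"commands": [[[0,0,-0.001],[0,0,0],0.02],[[0,0,0],[0,0,0],0.02]]}}

```text
t: 12.4
tool_pos: [0.6301, -0.1694, 0.2066]
orientation: [-0.705, 0.047, 0.706, 0.047]
contact_force: [-3.8, -0.4, -1.0]
opening: 0.0355
```

Call:
{"fn": "move_arm", "kwargs": {"commands": [[[0,0,-0.001],[0,0,0],0.02],[[0,0,0],[0,0,0],0.02]]}}

```text
t: 12.6
tool_pos: [0.6308, -0.1695, 0.2065]
orientation: [-0.705, 0.047, 0.706, 0.047]
contact_force: [-4.6, -0.6, -0.9]
opening: 0.0356
```

```bash
python3 - <<'E'
from h import *
s=get_image("side");t=get_image("top")
R=lambda im,x,y,w,h,k:cv2.resize(im[y:y+h,x:x+w],(w*k,h*k),interpolation=cv2.INTER_CUBIC)
cv2.imwrite("pics/c4.png",R(s,275,110,100,120,5))
st()
E
```

```text
t 12.7 tcp [ 0.6308 -0.1695  0.2065] F [-4.5   0.56 -0.78] open 0.0352
```

View pics/c4.png

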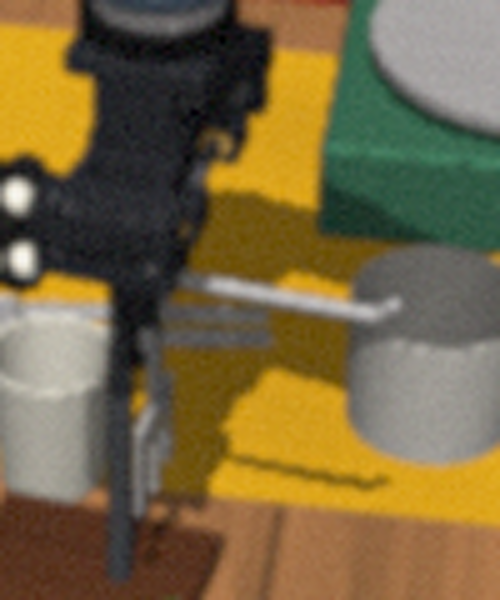

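The force rises to 4.5 N at the end of travel, so the plate is home. Crop c4 shows the turner hanging upright behind the post at (150,400). I ease back 1.2 mm and lower until the bar carries it.

Call:
{"fn": "move_arm", "kwargs": {"commands": [[[0,0,0.0012],[0,0,0],0.02],[[0.003,0,0],[0,0,0],0.02],[[0.004,0,0],[0,0,0],0.02],[[0.003,0,0],[0,0,0],0.02],[[0.002,0,0],[0,0,0],0.02],[[0,0,0],[0,0,0],0.02],[[0,0,0],[0,0,0],0.02]]}}

```text
t: 13.4
tool_pos: [0.6299, -0.1693, 0.1943]
orientation: [-0.705, 0.047, 0.706, 0.048]
contact_force: [-3.7, 1.2, -1.2]
opening: 0.0354
```

Call:
{"fn": "move_arm", "kwargs": {"commands": [[[0.001,0,0],[0,0,0],0.02],[[0.001,0,0],[0,0,0],0.02],[[0,0,0],[0,0,0],0.02],[[0,0,0],[0,0,0],0.02]]}}

```text
t: 13.8
tool_pos: [0.6301, -0.1694, 0.1928]
orientation: [0.706, -0.047, -0.705, -0.047]
contact_force: [-5.6, 1.7, 0.8]
opening: 0.0352
```

Call:
{"fn": "move_arm", "kwargs": {"commands": [[[0.001,0,0],[0,0,0],0.02],[[0,0,0],[0,0,0],0.02],[[0,0,0],[0,0,0],0.02]]}}

```text
t: 14.1
tool_pos: [0.63, -0.1695, 0.1917]
orientation: [0.706, -0.047, -0.706, -0.047]
contact_force: [-4.2, 1.0, 1.1]
opening: 0.0355
```

Call:
{"fn": "move_arm", "kwargs": {"commands": [[[0.001,0,0],[0,0,0],0.02],[[0,0,0],[0,0,0],0.02],[[0,0,0],[0,0,0],0.02]]}}

```text
t: 14.4
tool_pos: [0.63, -0.1695, 0.1907]
orientation: [0.706, -0.047, -0.705, -0.047]
contact_force: [-4.4, 1.4, 1.0]
opening: 0.0349
```

Call:
{"fn": "move_arm", "kwargs": {"commands": [[[0,0,0.001],[0,0,0],0.02],[[0,0,0],[0,0,0],0.02],[[0,0,0],[0,0,0],0.02],[[0,0,0],[0,0,0],0.02]]}}

```text
t: 14.8
tool_pos: [0.6292, -0.1693, 0.1908]
orientation: [0.706, -0.047, -0.705, -0.047]
contact_force: [-3.1, -0.0, 1.1]
opening: 0.0356
```

Call:
{"fn": "move_arm", "kwargs": {"commands": [[[0.001,0,0],[0,0,0],0.02],[[0,0,0],[0,0,0],0.02],[[0,0,0],[0,0,0],0.02]]}}

```text
t: 15.1
tool_pos: [0.6293, -0.1694, 0.1901]
orientation: [0.706, -0.047, -0.705, -0.047]
contact_force: [-2.1, 0.5, 1.8]
opening: 0.0354
```

Call:
{"fn": "move_arm", "kwargs": {"commands": [[[0.001,0,0],[0,0,0],0.02],[[0,0,0],[0,0,0],0.02],[[0,0,0],[0,0,0],0.02]]}}

```text
t: 15.4
tool_pos: [0.6295, -0.1694, 0.1895]
orientation: [0.706, -0.048, -0.705, -0.047]
contact_force: [-2.9, 1.2, 6.1]
opening: 0.0356
```

Call:
{"fn": "move_arm", "kwargs": {"commands": [[[-0.0008,0,0.0005],[0,0,0],0.02],[[0,0,0],[0,0,0],0.02],[[0,0,0],[0,0,0],0.02],[[0,0,0],[0,0,0],0.02]]}}

```text
t: 15.8
tool_pos: [0.6288, -0.1693, 0.1897]
orientation: [0.706, -0.047, -0.705, -0.047]
contact_force: [-0.1, -0.4, 4.2]
opening: 0.0353
```

```bash
python3 -c "
from h import *
for i in range(5): st(); get_image('top')
"
```

```text
t 15.8 tcp [ 0.6288 -0.1693  0.1897] F [-0.05 -0.43  4.23] open 0.0353
t 15.85 tcp [ 0.6288 -0.1693  0.1897] F [-1.33  0.09  5.03] open 0.0356
t 15.9 tcp [ 0.6288 -0.1693  0.1897] F [-1.27  0.18  4.92] open 0.0356
t 15.95 tcp [ 0.6287 -0.1693  0.1897] F [-1.22 -0.21  3.56] open 0.0353
t 16.0 tcp [ 0.6287 -0.1693  0.1897] F [-0.28  0.52  4.02] open 0.0356
```

Call:
{"fn": "move_arm", "kwargs": {"commands": [[[-0.0007,0,0],[0,0,0],0.02],[[0,0,0],[0,0,0],0.02],[[0,0,0],[0,0,0],0.02]]}}

```text
t: 16.35
tool_pos: [0.6285, -0.1692, 0.19]
orientation: [-0.705, 0.047, 0.706, 0.047]
contact_force: [-0.2, -0.4, 3.4]
opening: 0.0356
```

```bash
python3 -c "
from h import *
for i in range(4): st(); get_image('top')
"
```

```text
t 16.35 tcp [ 0.6285 -0.1692  0.19  ] F [-0.15 -0.45  3.4 ] open 0.0356
t 16.4 tcp [ 0.6285 -0.1692  0.19  ] F [ 0.49 -0.57  2.52] open 0.0359
t 16.45 tcp [ 0.6285 -0.1692  0.1901] F [-0.98 -0.19  1.56] open 0.0354
t 16.5 tcp [ 0.6285 -0.1692  0.1901] F [-0.57  0.76  3.19] open 0.0354
```

Call:
{"fn": "move_arm", "kwargs": {"commands": [[[-0.0004,0,0],[0,0,0],0.02],[[0,0,0],[0,0,0],0.02],[[0,0,0],[0,0,0],0.02]]}}

```text
t: 16.85
tool_pos: [0.6284, -0.1692, 0.1904]
orientation: [-0.705, 0.047, 0.706, 0.047]
contact_force: [0.1, 0.7, 1.7]
opening: 0.0355
```

Call:
{"fn": "move_arm", "kwargs": {"commands": [[[0,0,0],[0,0,0],0.03],[[0,0,0],[0,0,0],0.033],[[0,0,0],[0,0,0],0.0355],[[0,0,0],[0,0,0],0.037],[[0,0,0],[0,0,0],0.038],[[0,0,0],[0,0,0],0.04],[[0,0,0],[0,0,0],0.043],[[0,0,0],[0,0,0],0.047]], "force": 3}}

```text
t: 17.65
tool_pos: [0.6285, -0.1691, 0.1905]
orientation: [-0.705, 0.047, 0.706, 0.047]
contact_force: [0.0, 0.4, -0.2]
opening: 0.0467
```

Call:
{"fn": "move_arm", "kwargs": {"commands": [[[0,0,0],[0,0,0],0.054],[[0,0,0],[0,0,0],0.062],[[0,0,0],[0,0,0],0.07],[[-0.02,0,0],[0,0,0],0.07],[[-0.03,0,0],[0,0,0],0.07],[[-0.03,0,0],[0,0,0],0.07]]}}

```text
t: 18.25
tool_pos: [0.6281, -0.169, 0.271]
orientation: [-0.705, 0.047, 0.706, 0.048]
contact_force: [0.3, -0.1, 0.7]
opening: 0.0701
```

```bash
python3 - <<'E'
from h import *
to([.5475,.1470,.270],.045)
E
```

```text
t 18.25 tcp [ 0.6281 -0.169   0.271 ] F [ 0.29 -0.1   0.74] open 0.0701
shift [ 0.0013 -0.3024  0.1222]
rx -0.0893 down [-1.3e-03  6.0e-04 -1.0e+00]
```

Call:
{"fn": "move_arm", "kwargs": {"commands": [[[0,0,0],[-0.0893,0,0],0.07],[[0,-0.039,0.012],[0,0,0],0.07],[[0,-0.039,0.012],[0,0,0],0.07],[[0,-0.039,0.012],[0,0,0],0.07],[[0,-0.039,0.012],[0,0,0],0.07],[[0,-0.039,0.012],[0,0,0],0.07],[[0,-0.039,0.012],[0,0,0],0.07],[[0,-0.039,0.012],[0,0,0],0.07],[[0,-0.039,0.011],[0,0,0],0.07],[[0,0,0],[0,0,0],0.07]]}}

```text
t: 19.25
tool_pos: [0.5462, 0.151, 0.2709]
orientation: [0.707, -0.014, -0.707, -0.015]
contact_force: [-0.4, -0.5, -0.3]
opening: 0.0698
```

```bash
python3 - <<'E'
from h import *
s=get_image("side");t=get_image("top")
R=lambda im,x,y,w,h,k:cv2.resize(im[y:y+h,x:x+w],(w*k,h*k),interpolation=cv2.INTER_CUBIC)
cv2.imwrite("pics/c5.png",np.hstack([R(s,265,140,100,150,4),R(t,340,190,90,150,4)]))
to([.5475,.1475,.1815],.045)
E
```

```text
t 19.35 tcp [0.5475 0.1474 0.2708] F [0.66 0.24 0.11] open 0.0699
shift [ 0.0893 -0.0001  0.    ]
rx 0.0023 down [ 5.e-04 -4.e-04 -1.e+00]
```

View pics/c5.png

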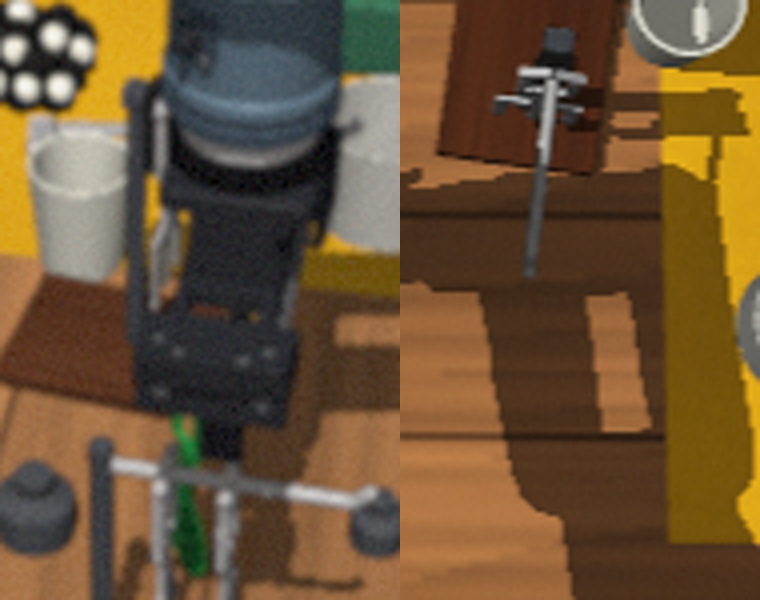

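The first tool hangs against the plate: loop at top crop (552,75), about 21 mm from the post at (558,40). The gripper is over the middle loop at (228,490). I pinch it the same way.

Call:
{"fn": "move_arm", "kwargs": {"commands": [[[0.03,0,0],[0,0,0],0.07],[[0.03,0,0],[0,0,0],0.07],[[0.02,0,0],[0,0,0],0.07],[[0.009,0,0],[0,0,0],0.07],[[0,0,0],[0,0,0],0.055],[[0,0,0],[0,0,0],0.048],[[0,0,0],[0,0,0],0.042],[[0,0,0],[0,0,0],0.038]]}}

```text
t: 20.15
tool_pos: [0.5484, 0.1467, 0.1829]
orientation: [0.708, -0.016, -0.706, -0.016]
contact_force: [-1.0, 0.1, 0.2]
opening: 0.0403
```

Call:
{"fn": "move_arm", "kwargs": {"commands": [[[0,0,0],[0,0,0],0.035],[[0,0,0],[0,0,0],0.033],[[0,0,0],[0,0,0],0.03],[[0,0,0],[0,0,0],0.028]], "force": 5}}

```text
t: 20.55
tool_pos: [0.5483, 0.147, 0.1826]
orientation: [0.708, -0.016, -0.706, -0.016]
contact_force: [0.6, 1.4, 6.9]
opening: 0.036
```

Call:
{"fn": "move_arm", "kwargs": {"commands": [[[0,0,0],[0,0,0],0.02],[[0,0,0],[0,0,0],0.02]], "force": 30}}

```text
t: 20.75
tool_pos: [0.5483, 0.147, 0.1826]
orientation: [0.708, -0.016, -0.706, -0.016]
contact_force: [0.6, 1.5, 6.2]
opening: 0.0356
```

Call:
{"fn": "move_arm", "kwargs": {"commands": [[[-0.003,0,0],[0,0,0],0.02],[[-0.006,0,0],[0,0,0],0.02],[[-0.008,0,0],[0,0,0],0.02],[[-0.006,0,0],[0,0,0],0.02],[[0,0,0],[0,0,0],0.02],[[0,0,0],[0,0,0],0.02]]}}

```text
t: 21.35
tool_pos: [0.5477, 0.1467, 0.2048]
orientation: [0.707, -0.016, -0.707, -0.016]
contact_force: [0.5, 0.2, -1.3]
opening: 0.0356
```

Call:
{"fn": "move_arm", "kwargs": {"commands": [[[0,0,0.01],[0,0,0],0.02],[[0,0,0.015],[0,0,0],0.02],[[0,0,0.015],[0,0,0],0.02],[[0,0,0.015],[0,0,0],0.02],[[0,0,0.015],[0,0,0],0.02],[[0,0,0.015],[0,0,0],0.02],[[0,0,0.015],[0,0,0],0.02],[[0,0,0.015],[0,0,0],0.02],[[0,0,0.012],[0,0,0],0.02],[[0,0,0.01],[0,0,0],0.02]]}}

```text
t: 22.35
tool_pos: [0.4095, 0.153, 0.2044]
orientation: [-0.707, 0.016, 0.707, 0.016]
contact_force: [0.9, -0.1, -2.1]
opening: 0.0357
```

```bash
python3 - <<'E'
from h import *
P=np.array([.6484,-.1718]);u=np.array([-1,.135]);u/=np.linalg.norm(u)
to([*(P+u*.20),.2135],.135)
E
```

```text
t 22.35 tcp [0.4095 0.153  0.2044] F [ 0.85 -0.09 -2.13] open 0.0357
shift [-0.0091  0.2959 -0.054 ]
rx 0.0894 down [-5.e-04 -0.e+00 -1.e+00]
```

Call:
{"fn": "move_arm", "kwargs": {"commands": [[[0,0.015,0],[0,0,0],0.02],[[0,0.03,0],[0,0,0],0.02],[[-0.002,0.035,0],[0,0,0],0.02],[[-0.002,0.035,0],[0,0,0],0.02],[[-0.002,0.035,0],[0,0,0],0.02],[[-0.002,0.035,0],[0,0,0],0.02],[[-0.002,0.035,0],[0,0,0],0.02],[[0,0.035,0],[0,0,0],0.02],[[0,0.027,0],[0,0,0],0.02],[[0,0.015,0],[0,0,0],0.02]]}}

```text
t: 23.35
tool_pos: [0.3971, -0.1458, 0.2147]
orientation: [0.707, -0.017, -0.707, -0.016]
contact_force: [0.2, 0.5, -1.5]
opening: 0.0353
```

Call:
{"fn": "move_arm", "kwargs": {"commands": [[[0,0,0],[0.03,0,0],0.02],[[0,0,0],[0.03,0,0],0.02],[[0,0,0],[0.03,0,0],0.02],[[0,0,-0.01],[0,0,0],0.02],[[0,0,-0.015],[0,0,0],0.02],[[0,0,-0.01],[0,0,0],0.02],[[0,0,0],[0,0,0],0.02],[[0,0,0],[0,0,0],0.02]]}}

```text
t: 24.15
tool_pos: [0.432, -0.1483, 0.2143]
orientation: [-0.705, 0.047, 0.706, 0.047]
contact_force: [0.9, -0.7, -2.3]
opening: 0.0357
```

```bash
python3 - <<'E'
from h import *
P=np.array([.6484,-.1718]);u=np.array([-1,.135]);u/=np.linalg.norm(u)
to([*(P+u*.075),.2145],.135)
E
```

```text
t 24.15 tcp [ 0.432  -0.1483  0.2143] F [ 0.86 -0.7  -2.34] open 0.0357
shift [-0.0003 -0.0056 -0.1426]
rx 0.0001 down [-9.e-04  4.e-04 -1.e+00]
```

Call:
{"fn": "move_arm", "kwargs": {"commands": [[[0,-0.0055,0],[0,0,0],0.02],[[0,0,-0.012],[0,0,0],0.02],[[0,0,-0.018],[0,0,0],0.02],[[0,0,-0.018],[0,0,0],0.02],[[0,0,-0.018],[0,0,0],0.02],[[0,0,-0.018],[0,0,0],0.02],[[0,0,-0.018],[0,0,0],0.02],[[0,0,-0.018],[0,0,0],0.02],[[0,0,-0.014],[0,0,0],0.02],[[0,0,-0.008],[0,0,0],0.02]]}}

```text
t: 25.15
tool_pos: [0.5749, -0.1622, 0.2144]
orientation: [0.706, -0.048, -0.705, -0.048]
contact_force: [0.3, -0.0, -2.3]
opening: 0.0355
```

Call:
{"fn": "move_arm", "kwargs": {"commands": [[[0.005,0,0],[0,0,0],0.02],[[0.007,0,0],[0,0,0],0.02],[[0.005,0,0],[0,0,0],0.02],[[0.003,0,0],[0,0,0],0.02],[[0,0,0],[0,0,0],0.02],[[0,0,0],[0,0,0],0.02]]}}

```text
t: 25.75
tool_pos: [0.5735, -0.1622, 0.1948]
orientation: [0.706, -0.048, -0.705, -0.048]
contact_force: [-0.6, 0.4, -1.0]
opening: 0.0354
```

Call:
{"fn": "move_arm", "kwargs": {"commands": [[[0.001,0,0],[0,0,0],0.02],[[0,0,0],[0,0,0],0.02],[[0,0,0],[0,0,0],0.02]]}}

```text
t: 26.05
tool_pos: [0.5736, -0.1622, 0.1938]
orientation: [0.706, -0.048, -0.705, -0.048]
contact_force: [-0.5, -0.5, -1.9]
opening: 0.0353
```

Call:
{"fn": "move_arm", "kwargs": {"commands": [[[0.001,0,0],[0,0,0],0.02],[[0,0,0],[0,0,0],0.02],[[0,0,0],[0,0,0],0.02]]}}

```text
t: 26.35
tool_pos: [0.5735, -0.1622, 0.1926]
orientation: [-0.705, 0.048, 0.706, 0.048]
contact_force: [0.6, -0.5, -1.2]
opening: 0.0354
```

Call:
{"fn": "move_arm", "kwargs": {"commands": [[[0.001,0,0],[0,0,0],0.02],[[0,0,0],[0,0,0],0.02],[[0,0,0],[0,0,0],0.02]]}}

```text
t: 26.65
tool_pos: [0.5737, -0.1622, 0.1917]
orientation: [0.706, -0.048, -0.705, -0.048]
contact_force: [0.7, -0.0, -1.2]
opening: 0.0355
```

Call:
{"fn": "move_arm", "kwargs": {"commands": [[[0.0007,0,0],[0,0,0],0.02],[[0,0,0],[0,0,0],0.02],[[0,0,0],[0,0,0],0.02]]}}

```text
t: 26.95
tool_pos: [0.5737, -0.1622, 0.1911]
orientation: [0.706, -0.048, -0.705, -0.048]
contact_force: [-0.0, 0.4, 0.2]
opening: 0.0356
```

```bash
python3 -c "
from h import *
for i in range(4): st(); get_image('top')
"
```

```text
t 26.95 tcp [ 0.5737 -0.1622  0.1911] F [-0.    0.37  0.25] open 0.0356
t 27.0 tcp [ 0.5737 -0.1622  0.1911] F [-0.31  0.09  0.41] open 0.0354
t 27.05 tcp [ 0.5737 -0.1622  0.1911] F [ 0.48  0.03 -0.82] open 0.0352
t 27.1 tcp [ 0.5736 -0.1622  0.191 ] F [ 0.14 -0.07 -0.66] open 0.0354
```

Call:
{"fn": "move_arm", "kwargs": {"commands": [[[0.0004,0,0],[0,0,0],0.02],[[0,0,0],[0,0,0],0.02],[[0,0,0],[0,0,0],0.02]]}}

```text
t: 27.45
tool_pos: [0.5737, -0.1622, 0.1907]
orientation: [0.706, -0.048, -0.705, -0.048]
contact_force: [-0.2, 1.4, 0.1]
opening: 0.0353
```

Call:
{"fn": "move_arm", "kwargs": {"commands": [[[0,0,0],[0,0,0],0.03],[[0,0,0],[0,0,0],0.033],[[0,0,0],[0,0,0],0.0355],[[0,0,0],[0,0,0],0.037],[[0,0,0],[0,0,0],0.038],[[0,0,0],[0,0,0],0.04],[[0,0,0],[0,0,0],0.043],[[0,0,0],[0,0,0],0.047]], "force": 3}}

```text
t: 28.25
tool_pos: [0.5735, -0.1621, 0.1904]
orientation: [-0.705, 0.048, 0.706, 0.048]
contact_force: [-0.1, 0.2, 0.3]
opening: 0.0466
```

Call:
{"fn": "move_arm", "kwargs": {"commands": [[[0,0,0],[0,0,0],0.054],[[0,0,0],[0,0,0],0.062],[[0,0,0],[0,0,0],0.07],[[-0.02,0,0],[0,0,0],0.07],[[-0.03,0,0],[0,0,0],0.07],[[-0.03,0,0],[0,0,0],0.07]]}}

```text
t: 28.85
tool_pos: [0.5732, -0.162, 0.2709]
orientation: [-0.705, 0.047, 0.706, 0.048]
contact_force: [-0.3, -0.0, -1.2]
opening: 0.0698
```

```bash
python3 - <<'E'
from h import *
to([.5815,.146,.270],.045)
E
```

```text
t 28.85 tcp [ 0.5732 -0.162   0.2709] F [-0.28 -0.03 -1.15] open 0.0698
shift [ 0.0011 -0.3063  0.0332]
rx -0.09 down [-1.2e-03  7.0e-04 -1.0e+00]
```

Call:
{"fn": "move_arm", "kwargs": {"commands": [[[0,0,0],[-0.09,0,0],0.07],[[0,-0.0385,0.0007],[0,0,0],0.07],[[0,-0.0385,0.0007],[0,0,0],0.07],[[0,-0.0385,0.0007],[0,0,0],0.07],[[0,-0.0385,0.0007],[0,0,0],0.07],[[0,-0.0385,0.0007],[0,0,0],0.07],[[0,-0.0385,0.0007],[0,0,0],0.07],[[0,-0.0385,0.0007],[0,0,0],0.07],[[0,-0.0385,0.0007],[0,0,0],0.07],[[0,0,0],[0,0,0],0.07]]}}

```text
t: 29.85
tool_pos: [0.5812, 0.1501, 0.2706]
orientation: [0.707, -0.014, -0.707, -0.015]
contact_force: [0.8, 0.7, 0.1]
opening: 0.0698
```

```bash
python3 - <<'E'
from h import *
s=get_image("side");t=get_image("top")
R=lambda im,x,y,w,h,k:cv2.resize(im[y:y+h,x:x+w],(w*k,h*k),interpolation=cv2.INTER_CUBIC)
cv2.imwrite("pics/c6.png",np.hstack([R(s,265,190,100,150,4),R(t,340,190,90,150,4)]))
to([.5815,.146,.1815],.045)
E
```

```text
t 29.95 tcp [0.5816 0.1464 0.2704] F [-0.58 -0.55  0.28] open 0.0699
shift [0.0889 0.0004 0.0001]
rx 0.0022 down [-2.e-04 -4.e-04 -1.e+00]
```

View pics/c6.png

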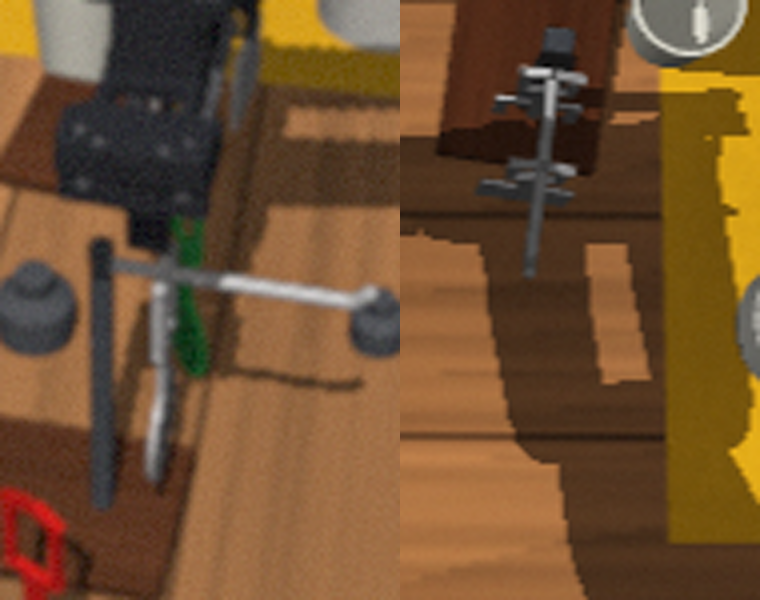

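The top crop shows both tools on the spare bar, loops at (552,75) and (543,172). Only the grey skimmer is left on the full hook at side crop (165,270). The green look-alike at (190,300) lies beyond it and is not on the hook. I pinch the skimmer.

Call:
{"fn": "move_arm", "kwargs": {"commands": [[[0.03,0,0],[0,0,0],0.07],[[0.03,0,0],[0,0,0],0.07],[[0.018,0,0],[0,0,0],0.07],[[0.01,0,0],[0,0,0],0.07],[[0,0,0],[0,0,0],0.055],[[0,0,0],[0,0,0],0.048],[[0,0,0],[0,0,0],0.042],[[0,0,0],[0,0,0],0.04]]}}

```text
t: 30.75
tool_pos: [0.5826, 0.1457, 0.1839]
orientation: [0.708, -0.016, -0.706, -0.016]
contact_force: [-0.8, 0.5, -0.4]
opening: 0.0408
```

Call:
{"fn": "move_arm", "kwargs": {"commands": [[[0,0,0],[0,0,0],0.038],[[0,0,0],[0,0,0],0.035],[[0,0,0],[0,0,0],0.033],[[0,0,0],[0,0,0],0.03],[[0,0,0],[0,0,0],0.028]], "force": 5}}

```text
t: 31.25
tool_pos: [0.5822, 0.1459, 0.1831]
orientation: [0.707, -0.016, -0.707, -0.016]
contact_force: [0.4, 0.2, 4.9]
opening: 0.0363
```

Call:
{"fn": "move_arm", "kwargs": {"commands": [[[0,0,0],[0,0,0],0.02],[[0,0,0],[0,0,0],0.02]], "force": 30}}

```text
t: 31.45
tool_pos: [0.5822, 0.1459, 0.183]
orientation: [0.707, -0.016, -0.707, -0.016]
contact_force: [0.7, 0.7, 4.4]
opening: 0.0353
```

Call:
{"fn": "move_arm", "kwargs": {"commands": [[[-0.003,0,0],[0,0,0],0.02],[[-0.006,0,0],[0,0,0],0.02],[[-0.008,0,0],[0,0,0],0.02],[[-0.006,0,0],[0,0,0],0.02],[[0,0,0],[0,0,0],0.02],[[0,0,0],[0,0,0],0.02]]}}

```text
t: 32.05
tool_pos: [0.5819, 0.1458, 0.2057]
orientation: [0.707, -0.016, -0.707, -0.016]
contact_force: [0.2, 0.1, -1.3]
opening: 0.0353
```

Call:
{"fn": "move_arm", "kwargs": {"commands": [[[0,0,0.01],[0,0,0],0.02],[[0,0,0.02],[0,0,0],0.02],[[0,0,0.02],[0,0,0],0.02],[[0,0,0.02],[0,0,0],0.02],[[0,0,0.02],[0,0,0],0.02],[[0,0,0.02],[0,0,0],0.02],[[0,0,0.02],[0,0,0],0.02],[[0,0,0.018],[0,0,0],0.02],[[0,0,0.015],[0,0,0],0.02],[[0,0,0.007],[0,0,0],0.02]]}}

```text
t: 33.05
tool_pos: [0.41, 0.1535, 0.2051]
orientation: [-0.707, 0.016, 0.707, 0.016]
contact_force: [0.6, -0.1, -1.3]
opening: 0.0354
```

Call:
{"fn": "move_arm", "kwargs": {"commands": [[[-0.02,0,0],[0,0,0],0.02],[[-0.022,0.01,0],[0,0,0],0.02],[[-0.022,0.02,0],[0,0,0],0.02],[[0,0.03,0],[0,0,0],0.02],[[0,0.035,0],[0,0,0],0.02],[[0,0.035,0],[0,0,0],0.02],[[0,0.035,0],[0,0,0],0.02],[[0,0.035,0],[0,0,0],0.02],[[0,0.035,0],[0,0,0],0.02],[[0,0.035,0],[0,0,0],0.02]]}}

```text
t: 34.05
tool_pos: [0.3994, -0.1177, 0.2695]
orientation: [0.707, -0.016, -0.707, -0.016]
contact_force: [2.0, -0.3, -1.1]
opening: 0.0352
```

```bash
python3 - <<'E'
from h import *
t=cv2.imread("pics/top0.png");hsv=cv2.cvtColor(t,cv2.COLOR_BGR2HSV)
m=((hsv[...,1]<70)).astype(np.uint8);m[:, :415]=0;m[:,485:]=0;m[:240]=0;m[305:]=0
c=max(cv2.findContours(m,0,1)[0],key=cv2.contourArea);(e,ax,an)=cv2.fitEllipse(c);print(e,ax,plane("top",e,.085), 'diam',np.mean(ax)*(1.521-.085)/548)
s=cv2.imread("pics/side0.png");print(proj("side",plane("top",e,.085)))
to([.491,-.368,.27],.045)
E
```

```text
(446.8730163574219, 270.2051086425781) (39.06728744506836, 44.189788818359375) [ 0.49181417 -0.36339403  0.085     ] diam 0.10908500138164437
[362.29894428 170.07516043]
t 34.05 tcp [ 0.3994 -0.1177  0.2695] F [ 1.96 -0.28 -1.14] open 0.0352
shift [-0.0004  0.2459 -0.1028]
rx -0.0002 down [ 4.e-04 -2.e-04 -1.e+00]
```

Call:
{"fn": "move_arm", "kwargs": {"commands": [[[0,0.03,-0.005],[0,0,0],0.02],[[0,0.03,-0.01],[0,0,0],0.02],[[0,0.03,-0.015],[0,0,0],0.02],[[0,0.03,-0.015],[0,0,0],0.02],[[0,0.03,-0.015],[0,0,0],0.02],[[0,0.03,-0.015],[0,0,0],0.02],[[0,0.03,-0.015],[0,0,0],0.02],[[0,0.024,-0.008],[0,0,0],0.02],[[0,0.01,-0.004],[0,0,0],0.02],[[0,0,0],[0,0,0],0.02]]}}

```text
t: 35.05
tool_pos: [0.4906, -0.3654, 0.2688]
orientation: [-0.707, 0.016, 0.707, 0.017]
contact_force: [-0.0, -0.2, -1.2]
opening: 0.0357
```

Call:
{"fn": "move_arm", "kwargs": {"commands": [[[0.02,0,0],[0,0,0],0.02],[[0.015,0,0],[0,0,0],0.02],[[0.005,0,0],[0,0,0],0.02],[[0,0,0],[0,0,0],0.02]]}}

```text
t: 35.45
tool_pos: [0.4903, -0.3634, 0.2284]
orientation: [-0.706, 0.015, 0.708, 0.016]
contact_force: [-0.0, 0.4, -1.8]
opening: 0.0357
```

```bash
python3 - <<'E'
from h import *
s=get_image("side");t=get_image("top")
R=lambda im,x,y,w,h,k:cv2.resize(im[y:y+h,x:x+w],(w*k,h*k),interpolation=cv2.INTER_CUBIC)
cv2.imwrite("pics/c7.png",np.hstack([R(s,310,90,100,140,4),R(t,400,210,100,140,4)]))
to([.491,-.366,.135],.045)
print(proj("side",get_obs()['tool_pos']-[0,0,.123]))
E
```

```text
t 35.55 tcp [ 0.491  -0.3644  0.2301] F [-0.53 -0.25 -1.96] open 0.0354
shift [ 0.0951  0.0015 -0.    ]
rx 0.0005 down [ 5.e-04 -5.e-04 -1.e+00]
[363.26679564 163.52777745]
```

View pics/c7.png

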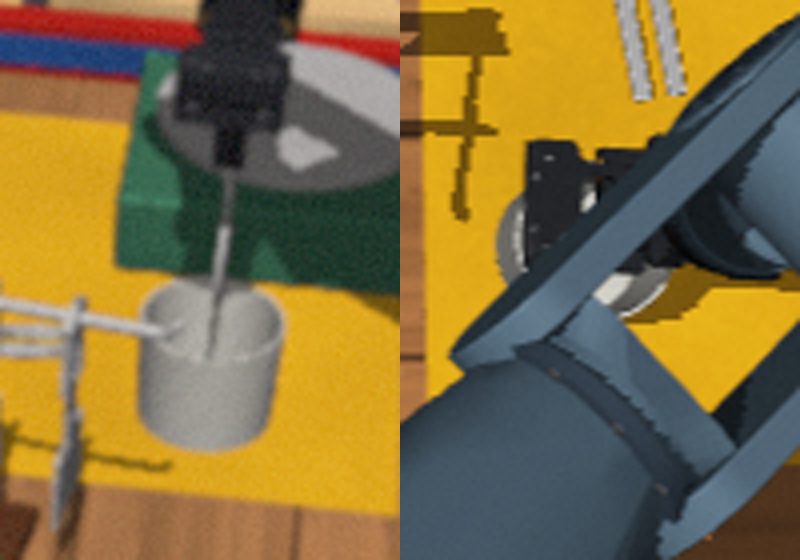

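The skimmer foot at side crop (210,355) is on the tin's centre line, column 211, and just inside the rim. I lower it to the floor.

Call:
{"fn": "move_arm", "kwargs": {"commands": [[[0.01,0.001,0],[0,0,0],0.02],[[0.015,0,0],[0,0,0],0.02],[[0.015,0,0],[0,0,0],0.02],[[0.015,0,0],[0,0,0],0.02],[[0.015,0,0],[0,0,0],0.02],[[0.012,0,0],[0,0,0],0.02],[[0.008,0,0],[0,0,0],0.02],[[0.004,0,0],[0,0,0],0.02],[[0,0,0],[0,0,0],0.02],[[0,0,0],[0,0,0],0.02]]}}

```text
t: 36.55
tool_pos: [0.4911, -0.366, 0.1361]
orientation: [0.707, -0.016, -0.707, -0.016]
contact_force: [0.3, 0.1, -1.0]
opening: 0.0356
```

Call:
{"fn": "move_arm", "kwargs": {"commands": [[[0.002,0,0],[0,0,0],0.02],[[0.002,0,0],[0,0,0],0.02],[[0,0,0],[0,0,0],0.02]]}}

```text
t: 36.85
tool_pos: [0.4907, -0.3656, 0.1315]
orientation: [-0.707, 0.016, 0.707, 0.016]
contact_force: [0.4, -0.3, -1.2]
opening: 0.0352
```

Call:
{"fn": "move_arm", "kwargs": {"commands": [[[0.001,0,0],[0,0,0],0.02],[[0.001,0,0],[0,0,0],0.02],[[0,0,0],[0,0,0],0.02]]}}

```text
t: 37.15
tool_pos: [0.4907, -0.3656, 0.1293]
orientation: [-0.707, 0.016, 0.707, 0.016]
contact_force: [-0.3, -0.3, -1.8]
opening: 0.0359
```

Call:
{"fn": "move_arm", "kwargs": {"commands": [[[0.001,0,0],[0,0,0],0.02],[[0,0,0],[0,0,0],0.02],[[0,0,0],[0,0,0],0.02]]}}

```text
t: 37.45
tool_pos: [0.4907, -0.3656, 0.1285]
orientation: [-0.707, 0.016, 0.707, 0.016]
contact_force: [-1.0, 0.1, -1.8]
opening: 0.0356
```

Call:
{"fn": "move_arm", "kwargs": {"commands": [[[0.001,0,0],[0,0,0],0.02],[[0,0,0],[0,0,0],0.02],[[0,0,0],[0,0,0],0.02]]}}

```text
t: 37.75
tool_pos: [0.4909, -0.3658, 0.1279]
orientation: [0.707, -0.016, -0.707, -0.016]
contact_force: [-0.5, -0.1, 1.5]
opening: 0.0359
```

Call:
{"fn": "move_arm", "kwargs": {"commands": [[[0.001,0,0],[0,0,0],0.02],[[0,0,0],[0,0,0],0.02],[[0,0,0],[0,0,0],0.02]]}}

```text
t: 38.05
tool_pos: [0.4913, -0.366, 0.1278]
orientation: [0.707, -0.016, -0.706, -0.015]
contact_force: [0.6, 1.0, 7.0]
opening: 0.0357
```

Call:
{"fn": "move_arm", "kwargs": {"commands": [[[0.001,0,0],[0,0,0],0.02],[[0,0,0],[0,0,0],0.02],[[0,0,0],[0,0,0],0.02]]}}

```text
t: 38.35
tool_pos: [0.4917, -0.3662, 0.1276]
orientation: [0.708, -0.016, -0.706, -0.015]
contact_force: [-0.5, 1.3, 10.9]
opening: 0.0355
```

Contact with the floor is clear. I'd rather not let it topple from the middle, so I lift slightly, lean it toward the far wall and set it down there, which keeps the final lean small.

Call:
{"fn": "move_arm", "kwargs": {"commands": [[[-0.005,0,0],[0,0,0],0.02],[[-0.004,0,0],[0,0,0],0.02],[[0,0,-0.01],[0,0,0],0.02],[[0,0,-0.01],[0,-0.05,0],0.02],[[0,0,-0.006],[0,-0.05,0],0.02],[[0,0,-0.006],[0,-0.05,0],0.02],[[0,0,-0.006],[0,-0.05,0],0.02],[[0,0,-0.004],[0,0,0],0.02],[[0,0,0],[0,0,0],0.02],[[0,0,0],[0,0,0],0.02]]}}

```text
t: 39.35
tool_pos: [0.5323, -0.3674, 0.1315]
orientation: [-0.633, 0.014, 0.774, 0.018]
contact_force: [-0.2, -0.6, -1.8]
opening: 0.0354
```

```bash
python3 -c "
from h import *
o,R=st();print(R.round(3)); print('foot',o['tool_pos']+R[:,0]*.123)
for i in range(3): get_image('top');st()
"
```

```text
t 39.35 tcp [ 0.5323 -0.3674  0.1315] F [-0.15 -0.57 -1.76] open 0.0354
[[-0.198 -0.045 -0.979]
 [ 0.009 -0.999  0.044]
 [-0.98  -0.     0.198]]
foot [ 0.5079431  -0.36624984  0.010959  ]
t 39.4 tcp [ 0.5321 -0.3675  0.1318] F [ 0.1   1.22 -2.17] open 0.0353
t 39.45 tcp [ 0.5321 -0.3676  0.132 ] F [-0.06  0.51 -1.33] open 0.0355
t 39.5 tcp [ 0.5321 -0.3677  0.1322] F [-0.12 -0.53 -1.4 ] open 0.0357
```

Call:
{"fn": "move_arm", "kwargs": {"commands": [[[0.002,0,-0.0004],[0,0,0],0.02],[[0.002,0,-0.0004],[0,0,0],0.02],[[0.001,0,-0.0002],[0,0,0],0.02],[[0,0,0],[0,0,0],0.02],[[0,0,0],[0,0,0],0.02]]}}

```text
t: 40.0
tool_pos: [0.5325, -0.3675, 0.1268]
orientation: [-0.633, 0.014, 0.774, 0.017]
contact_force: [-0.7, 0.1, -1.3]
opening: 0.0357
```

Call:
{"fn": "move_arm", "kwargs": {"commands": [[[0.001,0,-0.0002],[0,0,0],0.02],[[0,0,0],[0,0,0],0.02],[[0,0,0],[0,0,0],0.02]]}}

```text
t: 40.3
tool_pos: [0.5326, -0.3675, 0.1258]
orientation: [-0.633, 0.014, 0.774, 0.017]
contact_force: [-0.0, -0.1, -1.9]
opening: 0.0355
```

Call:
{"fn": "move_arm", "kwargs": {"commands": [[[0.001,0,-0.0002],[0,0,0],0.02],[[0,0,0],[0,0,0],0.02],[[0,0,0],[0,0,0],0.02]]}}

```text
t: 40.6
tool_pos: [0.5328, -0.3677, 0.1254]
orientation: [-0.633, 0.014, 0.774, 0.017]
contact_force: [0.6, 0.2, 3.3]
opening: 0.0355
```

Call:
{"fn": "move_arm", "kwargs": {"commands": [[[-0.0005,0,0],[0,0,0],0.02],[[0,0,0],[0,0,0],0.02]]}}

```text
t: 40.8
tool_pos: [0.5327, -0.3676, 0.1254]
orientation: [-0.633, 0.014, 0.774, 0.017]
contact_force: [-0.8, 0.2, 1.4]
opening: 0.0355
```

Call:
{"fn": "move_arm", "kwargs": {"commands": [[[0,0,0],[0,0,0],0.03],[[0,0,0],[0,0,0],0.034],[[0,0,0],[0,0,0],0.037],[[0,0,0],[0,0,0],0.04],[[0,0,0],[0,0,0],0.05],[[0,0,0],[0,0,0],0.06],[[0,0,0],[0,0,0],0.08],[[0,0,0],[0,0,0],0.088],[[0,0,0],[0,0,0],0.088]], "force": 3}}

```text
t: 41.7
tool_pos: [0.5326, -0.3675, 0.1253]
orientation: [-0.633, 0.014, 0.774, 0.017]
contact_force: [-0.0, 0.6, -0.1]
opening: 0.078
```

Call:
{"fn": "move_arm", "kwargs": {"commands": [[[-0.02,0,0.004],[0,0,0],0.088],[[-0.03,0,0.006],[0,0,0],0.088],[[-0.04,0,0.008],[0,0,0],0.088],[[-0.04,0,0.04],[0,0,0],0.088],[[-0.04,0,0.04],[0,0,0],0.088],[[0,0,0.045],[0,0,0],0.088],[[0,0,0.045],[0,0,0],0.088],[[0,0,0],[0,0,0],0.088]]}}

```text
t: 42.5
tool_pos: [0.3863, -0.3611, 0.3203]
orientation: [-0.633, 0.016, 0.774, 0.018]
contact_force: [0.0, -0.5, -0.7]
opening: 0.0879
```

```bash
python3 - <<'E'
from h import *
s=get_image("side");t=get_image("top")
R=lambda im,x,y,w,h,k:cv2.resize(im[y:y+h,x:x+w],(w*k,h*k),interpolation=cv2.INTER_CUBIC)
cv2.imwrite("pics/c8.png",np.hstack([R(s,280,110,120,160,3),R(t,340,180,145,160,3)]))
st()
E
```

```text
t 42.6 tcp [ 0.3892 -0.3613  0.3191] F [-0.23 -0.76  0.01] open 0.0882
```

View pics/c8.png

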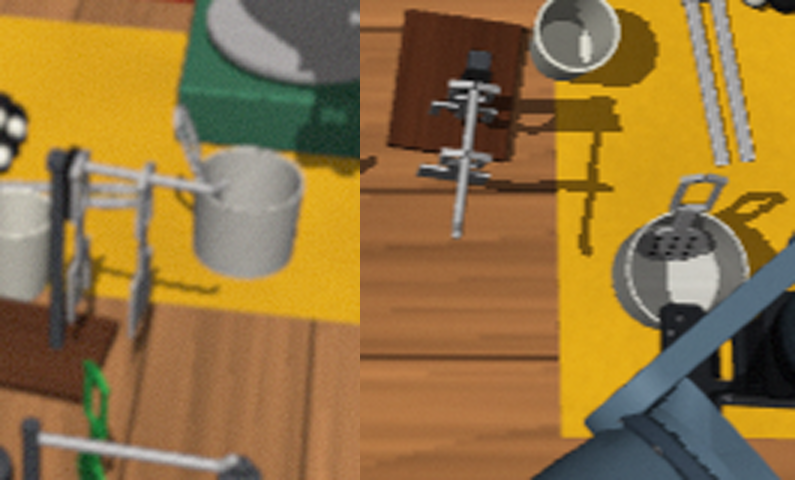

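The skimmer stands in the tin: disc at top crop (678,240), loop leaning over the far rim at (698,190). The turner and fork hang on the spare hook at (475,90) and (465,160), and the gripper is clear of everything. I let things settle and hand the job in.

Call:
{"fn": "move_arm", "kwargs": {"commands": [[[-0.02,0,0.02],[0,0,0],0.088],[[0,0,0],[0,0,0],0.088],[[0,0,0],[0,0,0],0.088],[[0,0,0],[0,0,0],0.088],[[0,0,0],[0,0,0],0.088]]}}

```text
t: 43.1
tool_pos: [0.3744, -0.3601, 0.3405]
orientation: [-0.632, 0.013, 0.774, 0.018]
contact_force: [-0.9, 0.5, -0.9]
opening: 0.0878
```

```bash
python3 - <<'E'
from h import *
a=get_image("side");b=get_image("side")
print('moving px',int((cv2.absdiff(a,b).max(2)[100:330,280:420]>60).sum()));st();print(sign_off())
E
```

```text
moving px 0
t 43.2 tcp [ 0.3742 -0.3602  0.3409] F [-0.01 -0.31 -0.29] open 0.088
the job is handed in; nothing more can be done
None
```

The job is handed in at about 43 s. By my last checks every step worked, though no verdict was reported.

- **First tool:** I moved the front tool to the spare hook, which I found by sight and touch to sit about 8 mm above nominal. With it I pushed the stop plate back. The push held at about 2.5 N, then rose to about 4.5 N at the end of travel, so I took it as home. A later picture put that loop about 21 mm from the post axis, against the 24.5 mm limit.
- **Second tool:** I hung the middle tool about 75 mm out on the same bar.
- **Loading:** I opened the fingers on each tool only once the wrist force showed the bar or the tin floor carrying it. The highest force I read against a stand was about 8 N, but I read forces only at the end of moves, so a brief peak could have been missed.
- **Skimmer:** It first touched down at the tin's centre. I then lifted it a few millimetres and set it down leaning toward the far wall, so that it would not topple when released.

The last pictures show both tools on the spare hook and the skimmer standing in the tin, leaning on the far rim (about 20–30° by eye). Nothing was moving between two frames, the wrist force was about zero, and the gripper was clear. No check failed or disagreed. I did not measure the bystanders again at the end, but the arm never worked close to them.

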